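Emergency lid release of a bench centrifuge

ROBOT

A 7-joint arm with a two-finger parallel gripper is mounted at the origin on the work surface. World frame = base frame: x ahead of the robot, y to its left, z up, the work surface at z = 0. Lengths are in m, angles in degrees, forces in N, time in s.
With the tool pointing down it reaches from about 0.425 to 0.875 m from the base axis. Payload 4.7 kg.
Tool frame: the origin (TCP) lies between the finger pads; the fingertips stand 11 mm ahead of it and the grasp point (between the pads) lies 8 mm behind it (env.tcp_to_tips is the distance from the TCP to the fingertips, in m); z points along the fingers, y is the line along which they close (so a half turn about z gives the same grasp; the last joint's range is limited). The gripper opens to 87 mm and grips with 3 to 60 N. Pads are 19 mm wide; open, the fingers measure 117 mm over their backs; the gripper's body (75 mm by 190 mm) begins 51 mm behind the grasp point.
Start: joints at [72.313, 18.392, -4.016, 83.108, 1.295, 78.541, -3.26], TCP at [0.206, -0.616, 0.234] pointing down, gripper open.
Joint ranges: [-163.93, 163.93], [-17.29, 119.83], [-79.2, 71.16], [3.27, 140.29], [-89.18, 269.18], [5.43, 117.66], [-154.24, 154.24]. Speed limits (degrees/s): [147.25, 147.25, 180, 180, 180, 180, 180].

INTERFACE

Orientations are given as [roll, pitch, yaw] about the fixed x, y, z axes, in that order (R = Rz(yaw) Ry(pitch) Rx(roll)).
In Python, from cell import env, viewer gives the robot as it stands.
- The arm moves only by the tool step_arm, never from a script. Its arguments are lists of equal length, an entry for each row: "delta_pos": the shift along the tool's x, y, z in units of 0.2 m (1.0 is 0.2 m), a list of three; "rot": the turn, a rotation vector about the tool's x, y, z in units of 1.5 rad (1.0 is 1.5 rad), a list of three; "gripper": the gripper command: -1 is shut, 1 is fully open, values between are in proportion. A call has 1 to 20 rows; each row is the pose to reach, as a shift and turn from the pose commanded when the call began, along the tool's axes at that moment; what a row does not reach only later rows make up. A row lasts 1/8 s, in which the tool goes at most 62.5 mm and 10.7 degrees, less where a joint would pass 70% of its speed; a pose out of reach is approached as far as the arm can. A call with a number of a shift or a turn outside -1 to 1 is refused whole. A call with a gripper value outside its range is refused whole. The fingers move at their own pace and stop on an object; "squeeze" is the grip in N (left out, the last holds). Time passes only in rows, so rows that repeat a pose let the fingers close. It gives the time, the measured TCP pose, the force, the opening and the grip force at its end, in the units of the state.
- env.get_obs(): the state, without advancing time (a new reading comes with each control period).
- viewer.read_camera(name): name is "side" or "top" or "wrist"; returns a dict with "img" (400x640x3 uint8, red, green, blue), "fx", "fy", "cx", "cy" (pixels), "dist" ([k1, k2, p1, p2, k3] as OpenCV has them; the pictures are not rectified), "pose" (4x4, takes a point from camera to world coordinates). Camera axes: x right, y down, z forward; pixel columns grow to the right and rows downward; lengths in m; the calibration is good to about 2 mm. A picture is of the moment at which its call begins. There is no depth.
- env.sign_off(): hands the job in; it is judged then, once.
The state is a dict: "time_s": time; "qpos": joint angles; "joint_velocities": joint speeds; "effort": joint torques, N m; "tool_pos": TCP position; "tool_rot": TCP orientation; "force": force on the tool from outside, world axes, zero at the start; "wrist_torque": the same for the moment, N m; "grip_width": finger opening in m; "grasp_force": force on a finger pad.
Only numpy, scipy, OpenCV 4.12 (cv2) and the standard library are available. Lean on these libraries where they do the work, as an engineer would, in place of code of your own. Each camera call takes 0.05 s, during which the arm holds its last target. There are 200 camera calls.

TASK

The power is off and the small bench centrifuge has locked its lid. Take the red-handled release pin from its stand, reach down with it through the orange-rimmed opening in the machine's top, feel for the sprung catch hidden inside and press it gently until the lid springs open. Keep hold of the pin until you have stood it back in its stand, do not force the pin or lean on the machine, and leave the other things on the bench alone.

Things in the scene. Friction and masses are not known exactly. Their poses are not given: they have to be found in the camera images.
- pin: release pin, standing upright in the stand's hole: steel shank 5 mm in diameter and 85 mm long with a rounded tip below, then a red plastic handle 14 mm in diameter and 42 mm long, then a flat cap 20 mm in diameter and 4 mm thick; 131 mm overall, 30 to 45 g. Origin at the tip, z along the pin towards the handle
- pin_tip (a point): the tip of the pin (same point as the pin's origin)
- pin_grip (a point): middle of the red handle, on the pin's axis, 106 mm above the tip: the place to grip
- centrifuge: white bench centrifuge, fixed, 270 mm deep (x), 220 mm wide (y), flat top deck 140 mm above the bench, blue stripe, dark panel on its front. Origin at the centre of its underside; its front looks along its own -x, towards the robot; z up. Round lid 200 mm in diameter near its middle, rising 26 mm above the deck when shut, hinged at the rear (+x)
- release_hole (a point): centre of the release opening, level with the deck, at the deck's front right corner as the robot sees it (112 mm in front of and 68 mm to the -y side of the machine's middle); axes as the centrifuge's. A hole 10 mm along the machine's x by 24 mm along its y through the 8 mm deck, orange rim; hollow below. A black dust seal hides the inside and offers no resistance to the pin
- lug_zone (a point): point 33 mm below the opening, middle of the zone where the lug of the catch sits unseen: a flat steel face 8 mm wide in the machine's y, 20 mm in x. Every time different: its middle up to 6 mm to either y side of this point, its top 25 to 41 mm below the deck. Sprung: yields downwards from 4 to 5 N, frees the lid after 7 to 10 mm at 6 to 13 N; hard stop at 10.7 mm; springs back when let go
- shaft_floor (a point): floor of the hollow under the release opening, 60 mm below the deck: the machine's hard, unyielding chassis, reached only where the pin has missed the lug. More than 22 N between the pin and any part of the machine does damage
- lid (a joint): angle of the centrifuge's lid (rad): 0 shut and latched, 1.25 fully open. Once the catch is tripped its own spring raises it to fully open in 2 to 3 s, and it stays up
- lid_front (a point): front edge of the lid, at mid height of the rim, 210 mm from the hinge; rises up and away from the robot as the lid opens
- stand: pin stand, a fixed grey block 56 x 56 mm and 65 mm high. Origin at the centre of its underside, z up. It stands left or right of the centrifuge
- stand_hole0 (a point): mouth of the hole in the middle of the stand's top, 65 mm above the bench; the hole is 8 mm in diameter and 60 mm deep, straight down. The pin, when home, rests with its tip on the bottom of the hole
- bottle: bystander: amber bottle with a blue cap, 60 mm in diameter, 125 mm high. Origin at the centre of its underside. Do not disturb
- dish: bystander: culture dish, 88 mm in diameter, 14 mm high. Origin at the centre of its underside. Do not disturb
- rack: bystander: blue tube rack, 50 x 90 mm, 38 mm high. Origin at the centre of its underside. Do not disturb
There are look-alikes about, which are no part of the job. What is shaped like the pin but brown or turquoise is not meant.

How it is judged (in metres and radians):
On the way, in this order (a step that is already met when the one before it is completed fails the run):
1. the pin is lifted out of its stand (z of pin_tip in the frame of stand_hole0 above 0.005 m), for 0.1 s.
2. the lid comes up while the pin is still down in the release opening (value of joint lid above 0.08 rad and z of pin_tip in the frame of release_hole below -0.012 m and horizontal distance between pin_tip and release_hole below 0.02 m), for 0.05 s.
At the end, for the whole second after the job is handed in: The lid stands open (more than 1.1 rad) and the pin stands at rest upright in its stand, its tip within 6 mm of the bottom of the hole (more than 54 mm below the mouth) and within 8 mm of the hole's axis, leaning less than 0.15 rad (value of joint lid above 1.1 rad and z of pin_tip in the frame of stand_hole0 below -0.054 m and horizontal distance between pin_tip and stand_hole0 below 0.008 m and angle between pin's own z axis and vertical below 0.15 rad and linear speed of pin below 0.02 m/s); the robot touches nothing.
It fails at once if the pin presses on the centrifuge (casing, chassis or catch) with more than 22 N (contact force between pin and centrifuge above 22 N).
It fails at once if the hand or arm pushes on the centrifuge or its lid with more than 15 N (contact force between any of the arm, the fingers and centrifuge above 15 N).
It fails at once if the pin is let go anywhere but in the stand's hole, at least 45 mm down it (contact force between the fingers and pin below 0.1 N and (z of pin_tip in the frame of stand_hole0 above -0.045 m or horizontal distance between pin_tip and stand_hole0 above 0.01 m)).
It fails at once if the bottle, the dish or the rack is moved by more than 15 mm (distance of any of bottle, dish, rack from where it was at the start of the episode above 0.015 m).
It also fails if it takes over 69 s, if anything falls off the work surface, if the arm or the gripper's body presses on something with over 40 N, if the wrist force passes 120 N, or if a joint passes its speed limit or range.

## Working session

There is one attempt and no reset: what is moved stays moved. The work goes in short steps, Python scripts to look and compute and a tool call to move; the robot and the scene stay as the last step left them, time stands still between calls to the robot, and variables do not carry over. Pictures are saved under pics/ and viewed, at most 10 in all, crops included, and the job is handed in when it is done.

Besides the shell and the picture viewer there is one more tool, called after "Request:" as name(argument=value, ...) on one line, values as JSON. step_arm: Moves the arm, as the interface text tells. Shifts and turns lie within -1 to 1; 1 stands for 0.2 m of shift or 1.5 rad of turn. Its arguments: {"type":"object","properties":{"delta_pos":{"type":"array"},"rot":{"type":"array"},"gripper":{"type":"array"},"squeeze":{"type":"number"}},"required":["delta_pos","rot","gripper"]}

```bash
ls; mkdir -p pics
python3 - <<'E'
from cell import env, viewer
import cv2, pickle
o=env.get_obs(); print(o)
d={}
for n in("side","top"):
    c=viewer.read_camera(n); d[n]=c
    cv2.imwrite(f"pics/{n}0.png",c["img"][:,:,::-1]); print(n,c["fx"],c["cx"],c["cy"],c["dist"],c["pose"].round(3).tolist())
pickle.dump(d,open("cams0.pkl","wb"))
E
```

```text
pics
{'time_s': 0.0, 'qpos': array([72.3133487 , 18.43749695, -4.01513276, 83.17286486,  1.29532988,
       78.53938882, -3.25828967]), 'joint_velocities': array([-0.04318197,  0.06853203,  0.0096743 ,  0.00851506,  0.03778609,
       -0.03735171, -0.00605701]), 'effort': array([-6.39753507e-04, -4.91274047e+01, -4.04133741e-01, -3.12528992e+01,
       -6.39001513e-02,  4.35206573e-02,  1.69535642e-04]), 'tool_pos': array([ 0.20597543, -0.6159661 ,  0.23249698]), 'tool_rot': array([-1.79895504e+02,  6.04488720e-03,  1.84977590e+01]), 'force': array([ 0.23437098,  0.06251254, -0.2672041 ]), 'wrist_torque': array([-0.00025266,  0.03930219,  0.05981369]), 'grasp_force': 0.0, 'grip_width': 0.08708622431681849}
side 400.4885642125626 317.2356475246107 197.27521478646577 [-0.01707902  0.          0.          0.          0.        ] [[0.97, -0.153, 0.187, 0.411], [-0.241, -0.583, 0.776, -0.737], [-0.009, -0.798, -0.603, 0.687], [0.0, 0.0, 0.0, 1.0]]
top 501.15699439196965 316.2190710979664 192.07390592883596 [0.01028329 0.         0.         0.         0.        ] [[-0.015, -0.985, 0.17, 0.329], [-1.0, 0.019, 0.019, -0.013], [-0.022, -0.169, -0.985, 1.416], [0.0, 0.0, 0.0, 1.0]]
```

View pics/top0.png

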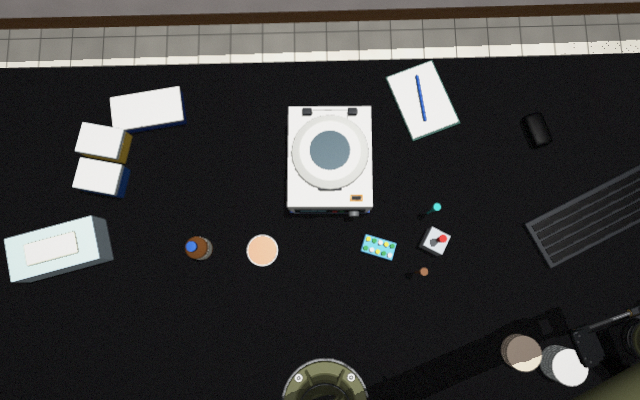

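View pics/side0.png

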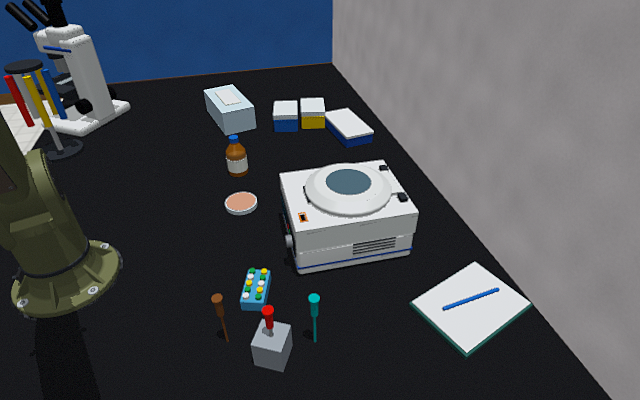

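The top view shows the red pin cap at about (443,239) in the stand at (436,241), the brown look-alike at (424,272), the turquoise one at (437,207), the rack at (379,247) and the orange opening at (356,198). In the side view the red pin is at (268,311) and the orange rim at (303,217).

```bash
cat > h.py <<'E'
import numpy as np, cv2
def ray(c,uv):
    K=np.array([[c["fx"],0,c["cx"]],[0,c["fy"],c["cy"]],[0,0,1]])
    p=cv2.undistortPoints(np.array([[uv]],float),K,np.array(c["dist"]))[0,0]
    return c["pose"][:3,3], c["pose"][:3,:3]@np.array([p[0],p[1],1])
def atz(c,uv,z):
    o,d=ray(c,uv); return o+d*(z-o[2])/d[2]
def tri(a,ua,b,ub):
    o1,d1=ray(a,ua);o2,d2=ray(b,ub)
    s=np.linalg.lstsq(np.c_[d1,-d2],o2-o1,rcond=None)[0]
    p,q=o1+s[0]*d1,o2+s[1]*d2
    return (p+q)/2,np.linalg.norm(p-q)
def blobs(img,lo,hi,roi,minA=4):
    x0,y0,x1,y1=roi
    m=cv2.inRange(cv2.cvtColor(img[y0:y1,x0:x1],cv2.COLOR_RGB2HSV),lo,hi)
    n,l,s,c=cv2.connectedComponentsWithStats(m)
    return m,[(s[i].tolist(),(c[i]+[x0,y0]).round(2).tolist()) for i in range(1,n) if s[i][4]>=minA]
E
python3 - <<'E'
from h import *; import pickle
d=pickle.load(open("cams0.pkl","rb"));T,S=d["top"],d["side"]
for c,n,r in((T,"top",(420,220,460,262)),(S,"side",(240,290,300,350))):
    print(n,"red",blobs(c["img"],(0,150,80),(6,255,255),r)[1])
uo=[]
for c,n,r in((T,"top",(340,185,370,208)),(S,"side",(290,205,315,230))):
    b=blobs(c["img"],(5,110,100),(22,255,255),r)[1];m=blobs(c["img"],(5,110,100),(22,255,255),r)[0]
    ys,xs=np.nonzero(m);R=cv2.minAreaRect(np.c_[xs,ys].astype(np.float32)); print(n,"orange",b,R)
    uv=(R[0][0]+r[0],R[0][1]+r[1]);uo.append(uv); print("at z .14",atz(c,uv,.14).round(4))
print(tri(T,uo[0],S,uo[1]))
# stand top grey quad and deck in top image
g=cv2.cvtColor(T["img"],cv2.COLOR_RGB2GRAY)
# crops for viewing
a=cv2.resize(T["img"][95:290,280:460],None,fx=3,fy=3,interpolation=cv2.INTER_CUBIC)
b=cv2.resize(S["img"][290:380,230:310],None,fx=3,fy=3,interpolation=cv2.INTER_CUBIC)
cv2.imwrite("pics/topcrop.png",a[:,:,::-1])
E
```

```text
top red [([18, 15, 8, 7, 38], [442.0, 238.24])]
side red [([22, 14, 12, 25, 187], [268.15, 314.93])]
top orange [([14, 10, 8, 2, 9], [357.89, 195.11]), ([11, 13, 11, 3, 13], [355.23, 199.77])] ((16.0, 12.5), (5.0, 10.0), 90.0)
at z .14 [ 0.5328 -0.0913  0.14  ]
side orange [([8, 7, 10, 10, 36], [302.19, 216.92])] ((12.301885604858398, 11.556604385375977), (9.47787857055664, 7.1427483558654785), 74.05460357666016)
at z .14 [ 0.533 -0.092  0.14 ]
(array([ 0.53302611, -0.0913641 ,  0.13942284]), np.float64(0.000251902035461529))
```

View pics/topcrop.png

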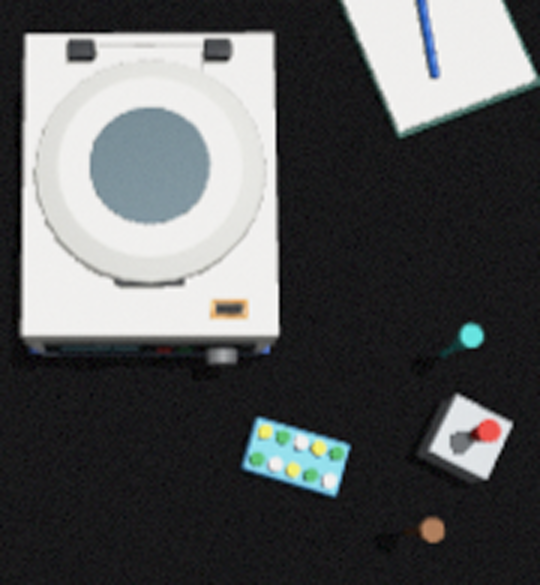

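The crop shows the machine square to the bench, with the rim centred at crop (229,309). The stand top is centred at about (472,436), with the red cap at (488,430).

Run:
```python
from h import *; import pickle
d=pickle.load(open("cams0.pkl","rb"));T=d["top"];S=d["side"]
f=lambda x,y:(280+(x+.5)/3-.5,95+(y+.5)/3-.5)
P={k:atz(T,f(*uv),z).round(4) for k,(uv,z) in dict(fl=((22,337),.14),fr=((278,335),.14),bl=((24,33),.14),br=((274,33),.14),hole=((229,309),.14),
 st=((472,436.5),.065),cap=((488,430.5),.136),tq=((471,335),.131),brn=((432,529.5),.131),rack=((296,456),.038)).items()}
for k,v in P.items():print(k,v)
m=blobs(S["img"],(0,150,80),(6,255,255),(240,290,300,350))[0]
print("side red top rows",[(r+290,np.nonzero(m[r])[0].min()+240,np.nonzero(m[r])[0].max()+240) for r in range(m.shape[0]) if m[r].any()][::4])
print(atz(S,(267.7,309.5),.136))
```

```text
fl [0.5114 0.0867 0.14  ]
fr [ 0.5091 -0.1325  0.14  ]
bl [0.784  0.0834 0.14  ]
br [ 0.7789 -0.1382  0.14  ]
hole [ 0.5324 -0.0913  0.14  ]
st [ 0.4251 -0.3089  0.065 ]
cap [ 0.4249 -0.307   0.136 ]
tq [ 0.5073 -0.2985  0.131 ]
brn [ 0.3431 -0.2566  0.131 ]
rack [ 0.412  -0.1545  0.038 ]
side red top rows [(304, np.int64(269), np.int64(269)), (308, np.int64(263), np.int64(273)), (312, np.int64(262), np.int64(272)), (316, np.int64(265), np.int64(272)), (320, np.int64(265), np.int64(272)), (324, np.int64(266), np.int64(272)), (328, np.int64(268), np.int64(271))]
[ 0.42660137 -0.3091557   0.136     ]
```

```bash
cat > mv.py <<'E'
import sys,numpy as np
from scipy.spatial.transform import Rotation as R
from cell import env
def mv(t,yaw=-0.8,o=None):
    o=o or env.get_obs()
    A=R.from_euler('xyz',o["tool_rot"],degrees=True);B=R.from_euler('xyz',[180,0,yaw],degrees=True)
    print("pos",o["tool_pos"].round(4),"rot",o["tool_rot"].round(2),"F",o["force"].round(2),"t",round(o["time_s"],2))
    print("delta_pos",(A.inv().apply(np.array(t)-o["tool_pos"])/.2).round(4),"rot",((A.inv()*B).as_rotvec()/1.5).round(4))
if __name__=="__main__": mv([float(x) for x in sys.argv[1:4]])
E
python3 mv.py 0.425 -0.308 0.27
```

```text
pos [ 0.206  -0.616   0.2325] rot [-179.9     0.     18.49] F [ 0.19 -0.84  0.09] t 0.1
delta_pos [ 1.527  -1.1134 -0.1854] rot [-1.100e-03  2.000e-04  2.245e-01]
```

Request:
step_arm(delta_pos=[[0.1, -0.07, -0.185], [0.35, -0.25, -0.185], [0.6, -0.43, -0.185], [0.85, -0.62, -0.185], [1.0, -0.8, -0.185], [1.0, -0.9, -0.185], [1.0, -0.9, -0.185]], rot=[[0, 0, 0.05], [0, 0, 0.1], [0, 0, 0.15], [0, 0, 0.2], [0, 0, 0.2245], [0, 0, 0.2245], [0, 0, 0.2245]], gripper=[0.25, 0.25, 0.25, 0.25, 0.25, 0.25, 0.25])

```text
time_s: 0.98
tool_pos: [0.3389, -0.3811, 0.2706]
tool_rot: [180.0, 0.0, -0.7]
force: [-0.0, -0.2, -0.3]
grip_width: 0.0546
grasp_force: 0.0
```

```bash
python3 mv.py 0.425 -0.308 0.25
```

```text
pos [ 0.3389 -0.3811  0.2706] rot [ 1.7998e+02  2.0000e-02 -6.8000e-01] F [-0.03 -0.24 -0.31] t 0.97
delta_pos [ 0.4264 -0.3705  0.1027] rot [0.0003 0.0002 0.0014]
```

Request:
step_arm(delta_pos=[[0.2, -0.18, 0.05], [0.4264, -0.3705, 0.1027], [0.4264, -0.3705, 0.1027], [0.4264, -0.3705, 0.1027]], rot=[[0, 0, 0], [0, 0, 0], [0, 0, 0], [0, 0, 0]], gripper=[0.25, 0.25, 0.25, 0.25])

```text
time_s: 1.48
tool_pos: [0.4244, -0.3109, 0.2496]
tool_rot: [180.0, 0.1, -0.9]
force: [-1.8, -1.3, -0.7]
grip_width: 0.0543
grasp_force: 0.0
```

Run:
```python
from h import *; from cell import env,viewer; import pickle
c=viewer.read_camera("wrist"); pickle.dump(c,open("w1.pkl","wb"))
cv2.imwrite("pics/w1.png",c["img"][:,:,::-1])
print(env.get_obs()["tool_pos"],c["fx"],c["pose"].round(3).tolist())
for s,cc in blobs(c["img"],(0,150,80),(6,255,255),(0,0,640,400),20)[1]: print(s,cc,atz(c,cc,.136))
```

```text
[ 0.42397422 -0.31139476  0.24978602] 356.3529231697565 [[-0.015, -0.97, -0.243, 0.49], [-1.0, 0.015, 0.003, -0.312], [0.0, 0.243, -0.97, 0.4], [0.0, 0.0, 0.0, 1.0]]
[17, 98, 17, 3, 36] [24.69, 99.19] [ 0.5032232  -0.08869183  0.136     ]
[301, 176, 24, 28, 340] [313.17, 188.51] [ 0.42942684 -0.30824837  0.136     ]
```

View pics/w1.png

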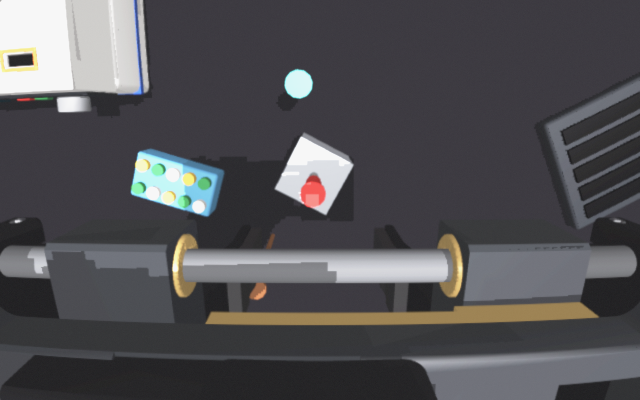

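The wrist view shows the red cap centred at about (313,194). The stand top corners are at (303,135), (353,163), (327,214) and (276,186), and the opening is at (20,60).

Run:
```python
from h import *; import pickle; from mv import mv
c=pickle.load(open("w1.pkl","rb"))
print("cap",atz(c,(312.7,194.5),.136)); print("stand",atz(c,(314.7,174.5),.065)); print("open",atz(c,(20,60),.14))
mv((.4255,-.3085,.17))
```

```text
cap [ 0.42474757 -0.30780657  0.136     ]
stand [ 0.42688248 -0.30890118  0.065     ]
open [ 0.53168032 -0.09272047  0.14      ]
pos [ 0.424  -0.3114  0.2498] rot [ 1.7997e+02  4.0000e-02 -9.7000e-01] F [0.38 0.04 0.33] t 1.52
delta_pos [ 0.0077 -0.0148  0.3989] rot [ 0.0003  0.0005 -0.0019]
```

Request:
step_arm(delta_pos=[[0, 0, 0.2], [0, 0, 0.4], [0, 0, 0.4], [0, 0, 0.4]], rot=[[0, 0, 0], [0, 0, 0], [0, 0, 0], [0, 0, 0]], gripper=[0.1, 0.1, 0.1, 0.1])

```text
time_s: 2.02
tool_pos: [0.4252, -0.3109, 0.1716]
tool_rot: [179.9, -0.1, -0.9]
force: [0.5, 0.6, 0.1]
grip_width: 0.0481
grasp_force: 0.0
```

```bash
python3 mv.py .4255 -.3083 .103
```

```text
pos [ 0.4252 -0.3109  0.1716] rot [ 1.7992e+02 -9.0000e-02 -9.1000e-01] F [0.51 0.6  0.1 ] t 2.02
delta_pos [ 0.0007 -0.0137  0.3431] rot [ 0.001  -0.0011 -0.0013]
```

Request:
step_arm(delta_pos=[[0, -0.0135, 0.1], [0, -0.0135, 0.25], [0, -0.0135, 0.343], [0, -0.0135, 0.343], [0, -0.0135, 0.343], [0, -0.0135, 0.343]], rot=[[0, 0, 0], [0, 0, 0], [0, 0, 0], [0, 0, 0], [0, 0, 0], [0, 0, 0]], gripper=[0.1, 0.1, 0.1, 0.1, 0.1, 0.1])

```text
time_s: 2.78
tool_pos: [0.4259, -0.3073, 0.1027]
tool_rot: [179.9, -0.1, -0.8]
force: [0.3, -0.4, -0.9]
grip_width: 0.0479
grasp_force: 0.0
```

Request:
step_arm(delta_pos=[[0, 0, 0], [0, 0, 0], [0, 0, 0], [0, 0, 0], [0, 0, 0], [0, 0, 0], [0, 0, 0], [0, 0, 0]], rot=[[0, 0, 0], [0, 0, 0], [0, 0, 0], [0, 0, 0], [0, 0, 0], [0, 0, 0], [0, 0, 0], [0, 0, 0]], gripper=[-0.3, -0.5, -0.7, -1, -1, -1, -1, -1], squeeze=30)

```text
time_s: 3.78
tool_pos: [0.4251, -0.3067, 0.1014]
tool_rot: [180.0, 0.0, -0.8]
force: [0.1, 0.2, -0.2]
grip_width: 0.0178
grasp_force: 30.0
```

```bash
python3 mv.py .4255 -.3083 .19; python3 -c "
from cell import viewer;import cv2
c=viewer.read_camera('wrist');cv2.imwrite('pics/w2.png',c['img'][:,:,::-1])"
```

```text
pos [ 0.4251 -0.3067  0.1014] rot [180.    0.   -0.8] F [ 0.07  0.17 -0.21] t 3.77
delta_pos [ 0.0023  0.008  -0.443 ] rot [0. 0. 0.]
```

View pics/w2.png

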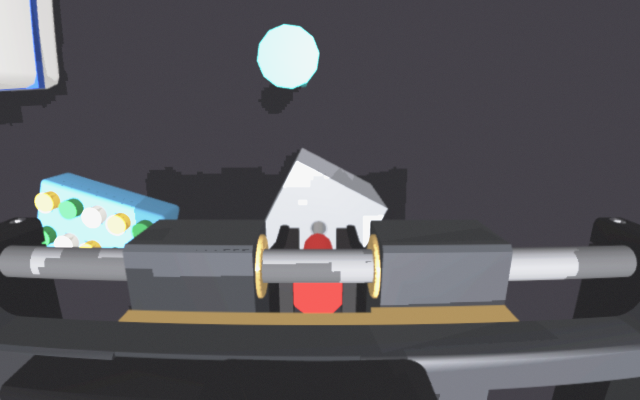

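The wrist view shows the red handle between the pads at (318,275), with the shank still in the stand. The 17.8 mm opening is more than the 14 mm handle, so I'm checking from the side.

```bash
python3 -c "
from cell import viewer,env;import cv2
c=viewer.read_camera('side');cv2.imwrite('pics/s2.png',cv2.resize(c['img'][200:390,170:370,::-1],None,fx=3,fy=3,interpolation=cv2.INTER_CUBIC))
o=env.get_obs();print(o['grip_width'],o['grasp_force'],o['force'],o['wrist_torque'])"
```

```text
0.017873700720214908 29.999997317790985 [ 0.25732833  0.58091591 -0.10820464] [ 0.12188724 -0.01731289 -0.0072491 ]
```

View pics/s2.png

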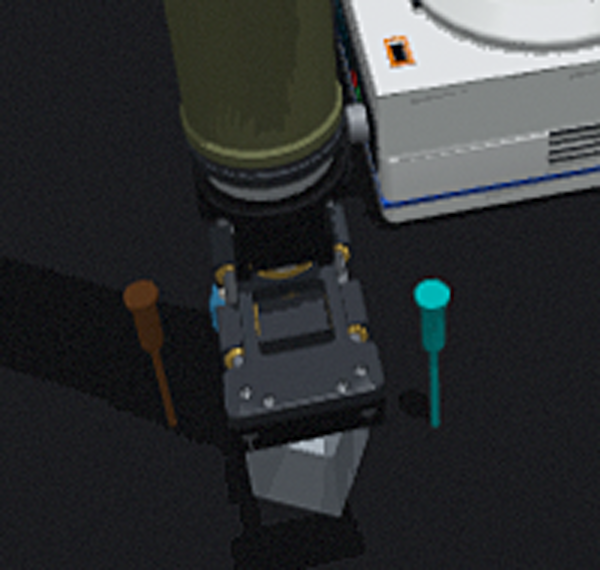

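The gripper hides the handle in the side view. The neighbours are untouched and the opening is at crop (399,52). Next is a slow lift.

Request:
step_arm(delta_pos=[[0, 0, 0], [0, 0, -0.03], [0, 0, -0.06], [0, 0, -0.12], [0, 0, -0.2], [0, 0, -0.3], [0, 0, -0.4], [0, 0, -0.5], [0, 0, -0.6], [0, 0, -0.6], [0, 0, -0.6]], rot=[[0, 0, 0], [0, 0, 0], [0, 0, 0], [0, 0, 0], [0, 0, 0], [0, 0, 0], [0, 0, 0], [0, 0, 0], [0, 0, 0], [0, 0, 0], [0, 0, 0]], gripper=[-1, -1, -1, -1, -1, -1, -1, -1, -1, -1, -1], squeeze=40)

```text
time_s: 5.25
tool_pos: [0.4248, -0.3066, 0.2212]
tool_rot: [-180.0, 0.0, -0.8]
force: [-0.1, 1.0, -0.6]
grip_width: 0.0173
grasp_force: 40.0
```

Run:
```python
from h import *; from cell import viewer,env; import pickle
d={n:viewer.read_camera(n) for n in("side","top","wrist")}; pickle.dump(d,open("c3.pkl","wb"))
s=d["side"]["img"][230:350,200:340];
a=cv2.resize(s,None,fx=4,fy=4,interpolation=cv2.INTER_CUBIC)
cv2.imwrite("pics/s3.png",a[:,:,::-1])
o=env.get_obs();print(o['tool_pos'],o['tool_rot'],o['grip_width'],o['grasp_force'],o['force'])
for s,cc in blobs(d["wrist"]["img"],(0,150,80),(6,255,255),(0,0,640,400),20)[1]: print(s,cc)
```

```text
[ 0.4246202  -0.30640603  0.2205109 ] [-1.79949163e+02  7.33664565e-02 -7.98826877e-01] 0.01730273564454564 39.99997794628143 [ 1.0354209  -0.0983829  -0.24528973]
[0, 97, 15, 4, 30] [6.4, 98.47]
[304, 234, 28, 15, 331] [317.46, 242.11]
[294, 283, 48, 30, 1361] [317.31, 296.85]
```

View pics/s3.png

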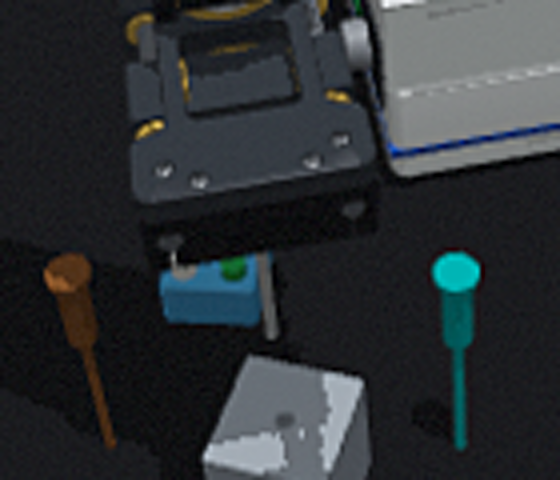

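The pin hangs clear of the stand, with its tip at crop (271,338) and the shank visible up to (265,252). The stand's hole is at crop (285,420).

Run:
```python
from h import *; import pickle
d=pickle.load(open("c3.pkl","rb"));S=d["side"];W=d["wrist"]
f=lambda x,y:(200+(x+.5)/4-.5,230+(y+.5)/4-.5)
def proj(c,p):
    T=np.linalg.inv(c["pose"]);r=cv2.Rodrigues(T[:3,:3])[0]
    K=np.array([[c["fx"],0,c["cx"]],[0,c["fy"],c["cy"]],[0,0,1]])
    return cv2.projectPoints(np.array([p],float),r,T[:3,3],K,np.array(c["dist"]))[0].ravel()
t=f(271.5,337)
print("tip at z",atz(S,t,.1225)," hole",atz(S,f(285,420),.065))
g=lambda u:((u-np.array([200,230])+.5)*4-.5).round(1)
for z in(.1225,.14,.16): print(z,g(proj(S,(.4246,-.3064,z))), proj(W,(.4246,-.3064,z)).round(1))
img=S["img"][285:315,255:280].astype(int); 
g2=cv2.cvtColor(S["img"],cv2.COLOR_RGB2GRAY)
for r in range(294,317,2): print(r,g2[r,262:274])
cv2.imwrite("pics/w3.png",cv2.resize(W["img"][215:330,260:380],None,fx=5,fy=5)[:,:,::-1])
```

```text
tip at z [ 0.42535271 -0.30750459  0.1225    ]  hole [ 0.42621324 -0.30920371  0.065     ]
0.1225 [269.4 335.3] [316.9 200. ]
0.14 [265.7 309.2] [316.9 206.6]
0.16 [261.5 278.3] [316.8 215.4]
294 [76 91 88 85 81 58 34 27 27 26 24 23]
296 [95 92 81 84 80 56  2 20 26 28 31 27]
298 [96 87 71 83 83 66  5 17 15 29 29 23]
300 [95 85 56 83 83 79  5  6 17 17 25 27]
302 [89 70 54 77 87 79 26 11 20 26 29 29]
304 [60 57 56 69 84 78 37 13 20 26 27 28]
306 [63 59 53 62 85 85 69  8 23 25 25 29]
308 [60 60 53 34 88 84 81  5 15 30 28 25]
310 [61 54 37 21 63 87 80 31  8 11 23 26]
312 [17 14 13 23 56 89 82 49  9 12 23 31]
314 [16 18 14 10 35 83 69 19 11 19 29 28]
316 [16 19 13 14 17 19 16 20 17 11 14 19]
```

View pics/w3.png

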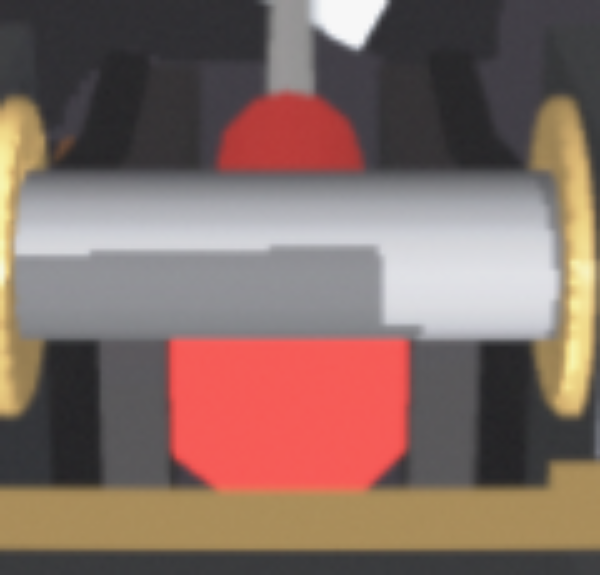

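```bash
python3 mv.py .5325 -.0910 .268
```

```text
pos [ 0.4246 -0.3064  0.2205] rot [-1.7995e+02  7.0000e-02 -8.0000e-01] F [ 1.04 -0.1  -0.25] t 5.4
delta_pos [ 0.524  -1.0847 -0.2372] rot [-0.0006  0.0009  0.    ]
```

Request:
step_arm(delta_pos=[[0, 0, -0.1], [0.06, -0.12, -0.237], [0.15, -0.3, -0.237], [0.25, -0.5, -0.237], [0.35, -0.7, -0.237], [0.45, -0.87, -0.237], [0.52, -0.97, -0.237], [0.524, -1.0, -0.237], [0.524, -1.0, -0.237], [0.524, -1.0, -0.237]], rot=[[0, 0, 0], [0, 0, 0], [0, 0, 0], [0, 0, 0], [0, 0, 0], [0, 0, 0], [0, 0, 0], [0, 0, 0], [0, 0, 0], [0, 0, 0]], gripper=[-1, -1, -1, -1, -1, -1, -1, -1, -1, -1])

```text
time_s: 6.65
tool_pos: [0.532, -0.1098, 0.2686]
tool_rot: [180.0, 0.0, -0.9]
force: [0.2, 0.3, -0.9]
grip_width: 0.0171
grasp_force: 40.0
```

```bash
python3 mv.py .5325 -.0910 .268
python3 - <<'E'
from h import *; from cell import viewer; import pickle
d={n:viewer.read_camera(n) for n in("side","wrist")}; pickle.dump(d,open("c4.pkl","wb"))
a=cv2.resize(d["side"]["img"][150:250,240:360],None,fx=5,fy=5,interpolation=cv2.INTER_CUBIC)
b=cv2.resize(d["wrist"]["img"][120:320,260:380],None,fx=2.5,fy=2.5,interpolation=cv2.INTER_CUBIC)
a=a[:500,:480]
cv2.imwrite("pics/p4.png",np.hstack([a,b])[:,:,::-1]); print(a.shape,b.shape)
E
```

```text
pos [ 0.532  -0.1098  0.2686] rot [ 1.7996e+02  4.0000e-02 -9.3000e-01] F [ 0.17  0.34 -0.94] t 6.65
delta_pos [ 0.001 -0.094  0.003] rot [ 0.0005  0.0004 -0.0015]
(500, 480, 3) (500, 300, 3)
```

View pics/p4.png

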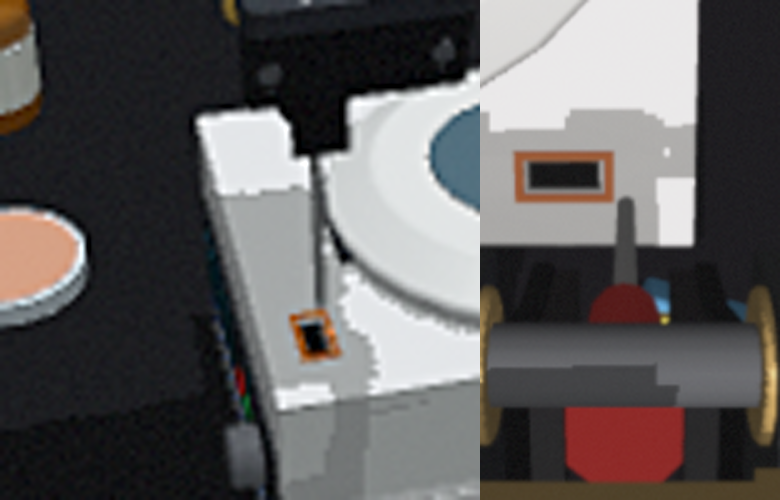

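The side half shows the pin above the deck with its tip at about crop (320,300) and the rim at (316,335). The wrist half shows the tip at crop (625,200) and the opening's centre at (564,176).

Run:
```python
from h import *; import pickle
d=pickle.load(open("c4.pkl","rb"));W=d["wrist"];S=d["side"]
m,b=blobs(W["img"],(5,110,60),(22,255,255),(265,170,315,210),10);print(b)
ys,xs=np.nonzero(m);u=(265+(xs.min()+xs.max())/2,170+(ys.min()+ys.max())/2)
print("hole W",u,atz(W,u,.14))
g=cv2.cvtColor(W["img"],cv2.COLOR_RGB2GRAY);print(g[194:208,312:325])
print("tip W",atz(W,(317.8,200.3),.1725))
f=lambda x,y:(240+(x+.5)/5-.5,150+(y+.5)/5-.5)
print("tip S",atz(S,f(320,301),.1722),"hole S",atz(S,f(315,335),.14))
```

```text
[([9, 11, 39, 20, 342], [292.95, 189.99])]
hole W (np.float64(293.0), np.float64(190.5)) [ 0.53231235 -0.09065629  0.14      ]
[[113 140 169 173 172 172 172 172 172 172 172 173 172]
 [112 140 169 173 172 172 172 172 173 173 173 172 172]
 [112 139 169 172 172 172 172 172 173 172 173 172 173]
 [112 140 168 172 170 169 169 169 171 172 173 173 172]
 [112 139 168 169 160 143 135 141 157 168 171 171 171]
 [112 138 163 147 120  99  90  96 121 148 168 170 170]
 [126 144 154 116  80  74  71  72  86 125 166 171 171]
 [155 161 150  92  71  70  69  70  74 114 164 170 170]
 [170 168 150  85  71  71  70  68  73 107 155 169 171]
 [170 169 150  84  70  72  70  69  73 101 149 169 170]
 [170 169 151  84  71  71  72  69  73 101 149 168 169]
 [170 169 150  85  70  70  71  69  73 101 148 168 170]
 [169 168 147  83  71  70  70  69  73 101 148 168 170]
 [170 164 138  81  71  70  70  69  72 101 149 169 170]]
tip W [ 0.53240128 -0.11053372  0.1725    ]
tip S [ 0.53296753 -0.10960922  0.1722    ] hole S [ 0.53360943 -0.09232883  0.14      ]
```

Request:
step_arm(delta_pos=[[0.002, -0.05, 0], [0.002, -0.095, 0.03], [0.002, -0.095, 0.07], [0.002, -0.095, 0.1], [0.002, -0.095, 0.1], [0.002, -0.095, 0.1]], rot=[[0, 0, 0], [0, 0, 0], [0, 0, 0], [0, 0, 0], [0, 0, 0], [0, 0, 0]], gripper=[-1, -1, -1, -1, -1, -1])

```text
time_s: 7.5
tool_pos: [0.5334, -0.0895, 0.2489]
tool_rot: [180.0, -0.0, -0.8]
force: [-0.1, -0.6, -1.2]
grip_width: 0.0173
grasp_force: 40.0
```

```bash
cat > chk.py <<'E'
from h import *; from cell import viewer,env
W=viewer.read_camera("wrist");S=viewer.read_camera("side");o=env.get_obs();p=o["tool_pos"];zt=p[2]-.0964
print(p.round(4),o["tool_rot"].round(2),o["force"].round(2),"tip z",zt)
m,b=blobs(W["img"],(5,110,60),(22,255,255),(280,160,360,212),4);ys,xs=np.nonzero(m)
u=(280+(xs.min()+xs.max())/2,160+(ys.min()+ys.max())/2);print("rim px",u,xs.max()-xs.min(),ys.max()-ys.min())
print("hole W",atz(W,u,.14),"tip W",atz(W,(318,202.4),zt+.0025))
cv2.imwrite("pics/w5.png",np.hstack([cv2.resize(W["img"][150:230,280:360],None,fx=5,fy=5),cv2.resize(S["img"][180:230,270:340],None,fx=5,fy=5,interpolation=cv2.INTER_CUBIC)[:400,:350].repeat(1,0) if 0 else cv2.resize(S["img"][170:230,275:325],(350,400),interpolation=cv2.INTER_CUBIC)])[:,:,::-1])
E
python3 chk.py
```

```text
[ 0.5335 -0.0894  0.249 ] [ 1.7999e+02 -3.0000e-02 -8.2000e-01] [ 0.04  0.06 -0.2 ] tip z 0.15264592132547694
rim px (np.float64(318.5), np.float64(197.5)) 41 21
hole W [ 0.5326052  -0.09075028  0.14      ] tip W [ 0.53288068 -0.09034513  0.15514592]
```

View pics/w5.png

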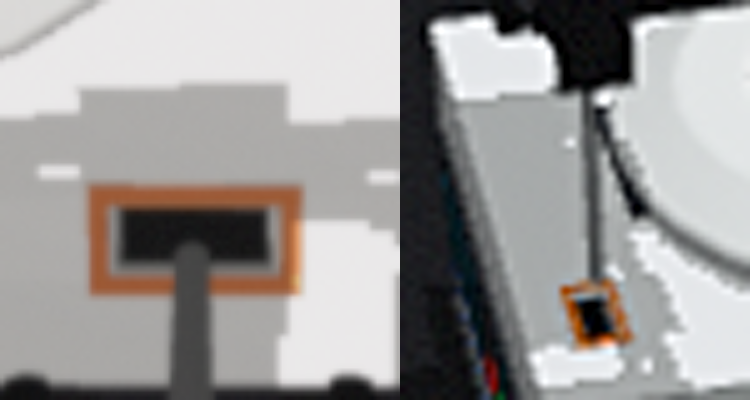

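The tip is over the middle of the slot: rim at crop (195,240), tip at (192,245). That was the last of my ten pictures, so I now descend by force.

Request:
step_arm(delta_pos=[[-0.001, 0, 0.03], [-0.001, 0, 0.05], [-0.001, 0, 0.06], [-0.001, 0, 0.065], [-0.001, 0, 0.07], [-0.001, 0, 0.075], [-0.001, 0, 0.08]], rot=[[0, 0, 0], [0, 0, 0], [0, 0, 0], [0, 0, 0], [0, 0, 0], [0, 0, 0], [0, 0, 0]], gripper=[-1, -1, -1, -1, -1, -1, -1])

```text
time_s: 8.48
tool_pos: [0.5332, -0.0892, 0.2328]
tool_rot: [180.0, -0.0, -0.8]
force: [0.5, 0.4, -1.0]
grip_width: 0.0172
grasp_force: 40.0
```

Request:
step_arm(delta_pos=[[0, 0, 0.01], [0, 0, 0.025], [0, 0, 0.04], [0, 0, 0.055], [0, 0, 0.07], [0, 0, 0.085], [0, 0, 0.085]], rot=[[0, 0, 0], [0, 0, 0], [0, 0, 0], [0, 0, 0], [0, 0, 0], [0, 0, 0], [0, 0, 0]], gripper=[-1, -1, -1, -1, -1, -1, -1])

```text
time_s: 9.35
tool_pos: [0.5329, -0.0892, 0.2155]
tool_rot: [-180.0, 0.0, -0.8]
force: [0.2, -0.9, -0.7]
grip_width: 0.0167
grasp_force: 40.0
```

Request:
step_arm(delta_pos=[[0, 0, 0.005], [0, 0, 0.01], [0, 0, 0.015], [0, 0, 0.02], [0, 0, 0.025], [0, 0, 0.025]], rot=[[0, 0, 0], [0, 0, 0], [0, 0, 0], [0, 0, 0], [0, 0, 0], [0, 0, 0]], gripper=[-1, -1, -1, -1, -1, -1])

```text
time_s: 10.1
tool_pos: [0.5331, -0.0892, 0.2107]
tool_rot: [180.0, 0.0, -0.8]
force: [-0.1, -0.9, -0.3]
grip_width: 0.0172
grasp_force: 40.0
```

Request:
step_arm(delta_pos=[[0, 0, 0.005], [0, 0, 0.01], [0, 0, 0.015], [0, 0, 0.02], [0, 0, 0.02]], rot=[[0, 0, 0], [0, 0, 0], [0, 0, 0], [0, 0, 0], [0, 0, 0]], gripper=[-1, -1, -1, -1, -1])

```text
time_s: 10.72
tool_pos: [0.5331, -0.0892, 0.2067]
tool_rot: [180.0, 0.0, -0.8]
force: [0.3, 0.5, -0.1]
grip_width: 0.0177
grasp_force: 40.0
```

Request:
step_arm(delta_pos=[[0, 0, 0.005], [0, 0, 0.01], [0, 0, 0.015], [0, 0, 0.02], [0, 0, 0.02]], rot=[[0, 0, 0], [0, 0, 0], [0, 0, 0], [0, 0, 0], [0, 0, 0]], gripper=[-1, -1, -1, -1, -1])

```text
time_s: 11.35
tool_pos: [0.533, -0.0892, 0.2027]
tool_rot: [-180.0, 0.0, -0.8]
force: [-0.2, 0.4, -0.6]
grip_width: 0.0175
grasp_force: 40.0
```

Request:
step_arm(delta_pos=[[0, 0, 0.005], [0, 0, 0.01], [0, 0, 0.015], [0, 0, 0.02], [0, 0, 0.02]], rot=[[0, 0, 0], [0, 0, 0], [0, 0, 0], [0, 0, 0], [0, 0, 0]], gripper=[-1, -1, -1, -1, -1])

```text
time_s: 11.98
tool_pos: [0.5331, -0.0892, 0.1987]
tool_rot: [180.0, 0.0, -0.8]
force: [-0.1, 0.6, -0.2]
grip_width: 0.0176
grasp_force: 40.0
```

Request:
step_arm(delta_pos=[[0, 0, 0.005], [0, 0, 0.01], [0, 0, 0.015], [0, 0, 0.02], [0, 0, 0.02]], rot=[[0, 0, 0], [0, 0, 0], [0, 0, 0], [0, 0, 0], [0, 0, 0]], gripper=[-1, -1, -1, -1, -1])

```text
time_s: 12.6
tool_pos: [0.5334, -0.0891, 0.1951]
tool_rot: [180.0, -0.0, -0.8]
force: [-0.5, -0.3, 4.6]
grip_width: 0.0172
grasp_force: 40.0
```

Request:
step_arm(delta_pos=[[0, 0, 0.005], [0, 0, 0.01], [0, 0, 0.015], [0, 0, 0.02], [0, 0, 0.02]], rot=[[0, 0, 0], [0, 0, 0], [0, 0, 0], [0, 0, 0], [0, 0, 0]], gripper=[-1, -1, -1, -1, -1])

```text
time_s: 13.22
tool_pos: [0.5332, -0.0892, 0.1908]
tool_rot: [180.0, -0.0, -0.8]
force: [-0.2, 1.4, 4.9]
grip_width: 0.0173
grasp_force: 40.0
```

Request:
step_arm(delta_pos=[[0, 0, 0.005], [0, 0, 0.01], [0, 0, 0.01]], rot=[[0, 0, 0], [0, 0, 0], [0, 0, 0]], gripper=[-1, -1, -1])

```text
time_s: 13.6
tool_pos: [0.5333, -0.0892, 0.189]
tool_rot: [180.0, -0.0, -0.8]
force: [-1.2, 0.8, 6.8]
grip_width: 0.0173
grasp_force: 40.0
```

Force is rising with travel, as the sprung catch should.

Request:
step_arm(delta_pos=[[0, 0, 0.005], [0, 0, 0.005]], rot=[[0, 0, 0], [0, 0, 0]], gripper=[-1, -1])

```text
time_s: 13.85
tool_pos: [0.5333, -0.0892, 0.188]
tool_rot: [180.0, -0.0, -0.8]
force: [0.4, 0.5, 6.8]
grip_width: 0.0172
grasp_force: 40.0
```

Request:
step_arm(delta_pos=[[0, 0, 0.005], [0, 0, 0.005]], rot=[[0, 0, 0], [0, 0, 0]], gripper=[-1, -1])

```text
time_s: 14.1
tool_pos: [0.5334, -0.0892, 0.1871]
tool_rot: [180.0, -0.0, -0.8]
force: [-0.4, 0.3, 6.8]
grip_width: 0.0173
grasp_force: 40.0
```

```bash
cat > lid.py <<'E'
from h import *; from cell import viewer,env; import pickle
T=viewer.read_camera("side");d=pickle.load(open("c4.pkl","rb"))["side"]
a=np.abs(T["img"].astype(int)-d["img"]).sum(2)[120:230,340:440]; print("changed px in lid area",(a>60).sum(), env.get_obs()["force"])
E
python3 lid.py
```

```text
changed px in lid area 1149 [ 0.15495733 -0.68744952  6.72716536]
```

Request:
step_arm(delta_pos=[[0, 0, 0.004], [0, 0, 0.004]], rot=[[0, 0, 0], [0, 0, 0]], gripper=[-1, -1])

```text
time_s: 14.4
tool_pos: [0.5336, -0.0892, 0.1865]
tool_rot: [180.0, -0.1, -0.8]
force: [0.3, 0.0, 6.6]
grip_width: 0.0169
grasp_force: 40.0
```

```bash
python3 lid.py
```

```text
changed px in lid area 2405 [-0.65331468  0.58523389  5.56982153]
```

Request:
step_arm(delta_pos=[[0, 0, 0], [0, 0, 0], [0, 0, 0]], rot=[[0, 0, 0], [0, 0, 0], [0, 0, 0]], gripper=[-1, -1, -1])

```text
time_s: 14.82
tool_pos: [0.5336, -0.0892, 0.1865]
tool_rot: [180.0, -0.1, -0.8]
force: [-0.9, 0.1, 6.7]
grip_width: 0.017
grasp_force: 40.0
```

```bash
python3 lid.py
```

```text
changed px in lid area 3280 [0.47728713 1.25562407 6.56466746]
```

Request:
step_arm(delta_pos=[[0, 0, -0.01], [0, 0, -0.03], [0, 0, -0.05], [0, 0, -0.07], [0, 0, -0.09], [0, 0, -0.11], [0, 0, -0.13], [0, 0, -0.15], [0, 0, -0.15]], rot=[[0, 0, 0], [0, 0, 0], [0, 0, 0], [0, 0, 0], [0, 0, 0], [0, 0, 0], [0, 0, 0], [0, 0, 0], [0, 0, 0]], gripper=[-1, -1, -1, -1, -1, -1, -1, -1, -1])

```text
time_s: 16.0
tool_pos: [0.5333, -0.0892, 0.2164]
tool_rot: [180.0, -0.0, -0.8]
force: [-0.3, -0.1, -0.2]
grip_width: 0.0175
grasp_force: 40.0
```

```bash
python3 lid.py
```

```text
changed px in lid area 3966 [-1.04086404 -0.26783389 -1.55402771]
```

Run:
```python
from h import *; from cell import viewer; import pickle
d=pickle.load(open("cams0.pkl","rb"))
for n,r in(("side",(290,30,460,230)),("top",(280,30,385,210))):
    for c in(d[n],viewer.read_camera(n)):
        print(n,[b for b in blobs(c["img"],(90,40,50),(110,160,220),r,60)[1]])
```

```text
side [([36, 139, 45, 26, 894], [347.96, 181.35])]
side [([0, 114, 41, 30, 537], [307.97, 162.24])]
top [([30, 101, 39, 38, 1165], [329.28, 149.69])]
top []
```

Request:
step_arm(delta_pos=[[0, 0, -0.03], [0, 0, -0.06], [0, 0, -0.09], [0, 0, -0.12], [0, 0, -0.16], [0, 0, -0.2], [0, 0, -0.25], [0, 0, -0.25], [0, 0, -0.25]], rot=[[0, 0, 0], [0, 0, 0], [0, 0, 0], [0, 0, 0], [0, 0, 0], [0, 0, 0], [0, 0, 0], [0, 0, 0], [0, 0, 0]], gripper=[-1, -1, -1, -1, -1, -1, -1, -1, -1])

```text
time_s: 17.27
tool_pos: [0.533, -0.0892, 0.2658]
tool_rot: [180.0, 0.0, -0.8]
force: [-0.3, -0.7, -1.1]
grip_width: 0.0171
grasp_force: 40.0
```

```bash
python3 mv.py .4246 -.3064 .2205
python3 - <<'E'
from h import *; from cell import viewer
W=viewer.read_camera("wrist");g=cv2.cvtColor(W["img"],cv2.COLOR_RGB2GRAY);print(g[190:210:1,310:328:1])
E
```

```text
pos [ 0.533  -0.0892  0.2658] rot [ 1.8e+02  1.0e-02 -8.0e-01] F [-0.3  -0.7  -1.12] t 17.27
delta_pos [-0.5269  1.0936  0.2269] rot [0.     0.0002 0.    ]
[[ 24  24  25  23  20  22  26  25  23  21  22  21  26  21  23  22  26  22]
 [ 25  22  20  26  25  21  26  23  25  24  23  23  24  21  26  26  25  25]
 [ 23  24  26  29  24  26  20  23  23  23  23  27  25  25  22  23  22  24]
 [ 23  26  26  22  24  25  26  22  24  22  24  22  20  22  24  23  22  26]
 [ 24  23  21  21  22  23  21  23  21  23  24  22  18  21  22  22  20  21]
 [ 28  33  31  34  32  33  30  33  32  33  32  30  31  31  31  33  31  31]
 [ 69  69  68  69  69  69  70  69  69  70  68  70  68  69  68  68  70  69]
 [101 101 100 100 100 100  99 100 100  98  99 100 101 101 102 102 101 101]
 [113 113 113 113 112 108 103 105  99  99 105 112 113 112 114 112 112 113]
 [110 110 110 109 108  98  86  85  81  82  93 106 109 109 109 110 108 110]
 [106 105 104 104 100  84  74  73  71  72  79  96 103 104 105 104 105 104]
 [108 107 107 107  99  77  72  70  71  69  73  87 105 107 108 106 107 106]
 [128 128 127 126 113  77  70  70  69  69  72  92 125 129 128 129 129 127]
 [156 157 154 150 125  79  71  69  70  69  73 106 152 157 157 158 156 156]
 [167 168 167 159 129  78  70  69  70  69  74 111 164 169 169 169 168 168]
 [169 170 169 159 128  79  71  70  70  69  73 112 164 169 168 169 169 170]
 [168 169 168 161 130  80  70  71  69  69  73 113 164 168 169 169 169 169]
 [169 169 169 160 128  78  70  71  69  69  73 111 163 168 169 168 169 169]
 [168 169 168 160 129  80  71  70  70  68  72 106 154 167 169 167 169 169]
 [169 169 168 157 120  77  71  70  70  68  74 100 147 167 168 168 168 169]]
```

Run:
```python
from h import *; import pickle
W=pickle.load(open("c3.pkl","rb"))["wrist"];g=cv2.cvtColor(W["img"],cv2.COLOR_RGB2GRAY);print(g[166:206:1,304:332])
print(atz(W,(318,202.4),.1266))
for v in(178,182,186):print(v,atz(W,(318,v),.065))
```

```text
[[233 233 233 ... 247 247 247]
 [233 233 233 ... 238 238 238]
 [233 233 232 ... 233 233 233]
 ...
 [228 228 228 ... 247 247 247]
 [228 228 228 ... 247 247 247]
 [228 228 228 ... 247 247 247]]
[ 0.42387557 -0.30716539  0.1266    ]
178 [ 0.42928267 -0.30731328  0.065     ]
182 [ 0.42571299 -0.30726639  0.065     ]
186 [ 0.42212408 -0.30721927  0.065     ]
```

Request:
step_arm(delta_pos=[[0, 0.1, 0], [-0.1, 0.3, 0], [-0.2, 0.5, 0], [-0.3, 0.7, 0], [-0.42, 0.87, 0], [-0.5, 0.95, 0], [-0.525, 1.0, 0], [-0.525, 1.0, 0], [-0.525, 1.0, 0]], rot=[[0, 0, 0], [0, 0, 0], [0, 0, 0], [0, 0, 0], [0, 0, 0], [0, 0, 0], [0, 0, 0], [0, 0, 0], [0, 0, 0]], gripper=[-1, -1, -1, -1, -1, -1, -1, -1, -1])

```text
time_s: 18.45
tool_pos: [0.4262, -0.2868, 0.2659]
tool_rot: [-180.0, -0.0, -0.7]
force: [0.5, 0.2, -0.8]
grip_width: 0.0173
grasp_force: 40.0
```

```bash
python3 mv.py .4250 -.3070 .2205
python3 - <<'E'
from h import *; import pickle
np.set_printoptions(linewidth=250,threshold=10000)
W=pickle.load(open("c3.pkl","rb"))["wrist"];g=cv2.cvtColor(W["img"],cv2.COLOR_RGB2GRAY);print(g[172:208:1,306:330])
E
```

```text
pos [ 0.4262 -0.2868  0.2659] rot [-1.7997e+02 -1.0000e-02 -6.9000e-01] F [ 0.51  0.22 -0.78] t 18.45
delta_pos [-0.0048  0.1013  0.2272] rot [-0.0003 -0.0002  0.0012]
[[232 232 232 232 232 232 232 232 232 232 232 232 232 232 232 232 232 232 232 232 232 232 232 232]
 [232 232 232 232 232 232 232 232 232 232 232 232 232 232 232 232 232 232 232 232 232 232 232 232]
 [232 232 232 232 232 232 232 232 232 232 232 232 232 231 232 231 231 231 232 232 232 232 231 231]
 [232 232 232 232 232 232 231 232 232 232 232 232 232 231 231 231 231 232 231 232 231 231 231 231]
 [232 232 232 231 232 232 232 232 232 232 231 231 231 231 231 231 231 231 231 231 231 231 231 232]
 [232 232 232 231 231 231 231 231 231 230 226 222 220 222 225 227 231 231 231 231 232 231 231 231]
 [231 232 231 231 231 231 231 231 228 218 204 189 186 185 193 207 222 230 231 231 231 231 231 231]
 [231 231 231 231 232 231 231 229 219 187 161 153 152 150 153 169 199 223 231 232 232 231 231 231]
 [231 231 231 231 231 231 231 225 197 159 140 141 142 141 141 146 170 212 229 231 231 231 230 231]
 [231 231 231 231 231 231 229 218 176 142
[... 1932 characters left out ...]
7 247]
 [228 229 229 229 229 229 229 228 217 165 152 151 151 148 153 184 225 232 246 247 247 247 247 247]
 [228 228 229 229 229 229 229 227 216 159 152 152 150 148 150 181 225 232 246 247 247 247 247 247]
 [228 229 228 228 228 228 228 227 215 160 152 152 149 148 150 180 225 231 246 247 247 247 247 247]
 [228 228 228 228 228 228 228 227 214 159 150 152 150 149 149 174 219 231 246 247 247 247 247 247]
 [228 227 228 228 228 228 228 227 213 157 151 152 151 149 150 171 214 231 246 247 247 247 247 247]
 [228 227 228 228 228 228 228 225 205 156 150 152 150 150 150 170 214 230 246 247 247 247 247 247]
 [228 228 228 228 227 228 228 223 199 155 150 152 150 148 149 170 215 231 246 247 247 247 247 247]]
```

Request:
step_arm(delta_pos=[[-0.001, 0.1, 0], [-0.001, 0.1, 0.1], [-0.001, 0.1, 0.22], [-0.001, 0.1, 0.34], [-0.001, 0.1, 0.42], [-0.001, 0.1, 0.46], [-0.001, 0.1, 0.46], [-0.001, 0.1, 0.46]], rot=[[0, 0, 0], [0, 0, 0], [0, 0, 0], [0, 0, 0], [0, 0, 0], [0, 0, 0], [0, 0, 0], [0, 0, 0]], gripper=[-1, -1, -1, -1, -1, -1, -1, -1])

```text
time_s: 19.45
tool_pos: [0.4254, -0.3081, 0.1749]
tool_rot: [179.9, -0.1, -0.8]
force: [0.0, 0.0, -0.4]
grip_width: 0.0169
grasp_force: 40.0
```

```bash
python3 mv.py .4257 -.3068 .1714
python3 - <<'E'
from h import *; from cell import viewer,env
np.set_printoptions(linewidth=250,threshold=10000)
W=viewer.read_camera("wrist");g=cv2.cvtColor(W["img"],cv2.COLOR_RGB2GRAY);print(g[184:210:1,304:334])
z=env.get_obs()["tool_pos"][2]-.0964
print("tip",atz(W,(318,202.4),z+.0025));
for v in(190,194,198,202):print(v,atz(W,(318,v),.065))
E
```

```text
pos [ 0.4254 -0.3081  0.1749] rot [ 1.7994e+02 -7.0000e-02 -7.9000e-01] F [ 0.    0.04 -0.35] t 19.45
delta_pos [ 0.0012 -0.0064  0.0175] rot [ 0.0007 -0.0008  0.0001]
[[236 236 236 236 236 236 236 236 236 236 236 236 236 236 236 237 237 236 236 236 236 236 236 236 236 237 236 237 236 237]
 [236 236 237 236 236 236 236 236 236 236 236 236 236 236 236 236 236 236 236 236 236 236 236 237 236 236 236 236 236 236]
 [236 236 236 236 236 236 236 236 236 236 236 235 236 236 236 236 236 236 236 236 236 236 236 236 236 236 236 236 236 236]
 [236 236 236 236 236 236 236 236 236 236 236 235 236 235 236 236 236 236 235 236 236 236 236 236 236 236 236 236 236 236]
 [236 235 236 236 236 236 235 236 236 236 236 236 236 236 236 236 235 236 236 236 236 236 236 236 236 236 236 236 235 236]
 [236 236 236 236 236 235 236 236 236 236 235 235 235 235 235 235 236 235 236 236 236 236 236 236 236 236 236 236 236 236]
 [235 236 236 236 236 236 236 236 236 235 234 230 228 231 232 235 235 236 236 235 236 236 235 236 236 236 236 236 236 236]
 [236 236 236 236 236 236 235 235 233 224 216 206 201 205 213 225 232 2
[... 1776 characters left out ...]
234 234 234 234 234 234 235 235 234 230 209 164 159 159 157 157 158 189 232 234 234 234 234 234 234 234 234 234 235 234]
 [234 234 234 234 234 234 234 234 234 230 210 163 159 159 158 156 158 183 226 234 234 234 234 234 234 234 234 234 234 234]
 [234 234 234 234 234 234 234 234 234 230 209 164 159 159 157 157 157 179 222 233 234 234 234 234 234 234 234 234 234 234]
 [234 235 234 235 234 235 234 234 234 230 208 163 159 159 158 157 157 179 221 233 234 234 234 234 233 234 234 233 234 234]]
tip [ 0.42497488 -0.30906741  0.0810589 ]
190 [ 0.4302929  -0.30918811  0.065     ]
194 [ 0.42720737 -0.30914782  0.065     ]
198 [ 0.4241047  -0.30910731  0.065     ]
202 [ 0.42098455 -0.30906659  0.065     ]
```

Request:
step_arm(delta_pos=[[0.001, -0.007, 0], [0.001, -0.007, 0.03], [0.001, -0.007, 0.055], [0.001, -0.007, 0.07], [0.001, -0.007, 0.085], [0.001, -0.007, 0.1], [0.001, -0.007, 0.12], [0.001, -0.007, 0.12]], rot=[[0, 0, 0], [0, 0, 0], [0, 0, 0], [0, 0, 0], [0, 0, 0], [0, 0, 0], [0, 0, 0], [0, 0, 0]], gripper=[-1, -1, -1, -1, -1, -1, -1, -1])

```text
time_s: 20.5
tool_pos: [0.4249, -0.3061, 0.1496]
tool_rot: [-180.0, 0.0, -0.8]
force: [-0.1, -0.1, -0.1]
grip_width: 0.0171
grasp_force: 40.0
```

Request:
step_arm(delta_pos=[[0.002, 0.002, 0.02], [0.002, 0.002, 0.05], [0.002, 0.002, 0.08], [0.002, 0.002, 0.11], [0.002, 0.002, 0.14], [0.002, 0.002, 0.17], [0.002, 0.002, 0.195], [0.002, 0.002, 0.215], [0.002, 0.002, 0.23], [0.002, 0.002, 0.23]], rot=[[0, 0, 0], [0, 0, 0], [0, 0, 0], [0, 0, 0], [0, 0, 0], [0, 0, 0], [0, 0, 0], [0, 0, 0], [0, 0, 0], [0, 0, 0]], gripper=[-1, -1, -1, -1, -1, -1, -1, -1, -1, -1])

```text
time_s: 21.75
tool_pos: [0.4254, -0.3066, 0.1038]
tool_rot: [-180.0, 0.0, -0.8]
force: [0.1, 0.3, -0.1]
grip_width: 0.0171
grasp_force: 40.0
```

Request:
step_arm(delta_pos=[[0, 0, 0.005], [0, 0, 0.009], [0, 0, 0.009], [0, 0, 0.009], [0, 0, 0.009], [0, 0, 0.009], [0, 0, 0.009], [0, 0, 0.009]], rot=[[0, 0, 0], [0, 0, 0], [0, 0, 0], [0, 0, 0], [0, 0, 0], [0, 0, 0], [0, 0, 0], [0, 0, 0]], gripper=[-1, -1, -1, -0.4, -0.2, 0.1, 0.1, 0.1])

```text
time_s: 22.75
tool_pos: [0.4255, -0.3067, 0.1022]
tool_rot: [180.0, -0.0, -0.8]
force: [-0.2, 0.4, 0.7]
grip_width: 0.0471
grasp_force: 0.0
```

Request:
step_arm(delta_pos=[[0, 0, -0.03], [0, 0, -0.1], [0, 0, -0.2], [0, 0, -0.35], [0, 0, -0.5], [0, 0, -0.7], [0, 0, -0.75], [0, 0, -0.75], [0, 0, -0.75]], rot=[[0, 0, 0], [0, 0, 0], [0, 0, 0], [0, 0, 0], [0, 0, 0], [0, 0, 0], [0, 0, 0], [0, 0, 0], [0, 0, 0]], gripper=[0.1, 0.1, 0.1, 0.1, 0.1, 0.1, 0.1, 0.1, 0.1])

```text
time_s: 23.88
tool_pos: [0.4248, -0.3063, 0.2509]
tool_rot: [-179.9, 0.1, -0.8]
force: [-0.3, -1.2, -0.1]
grip_width: 0.0478
grasp_force: 0.0
```

Run:
```python
from h import *; from cell import viewer,env; import pickle
d=pickle.load(open("cams0.pkl","rb"));d1=pickle.load(open("w1.pkl","rb"))
o=env.get_obs();print(o["time_s"],o["tool_pos"],o["grip_width"],o["force"])
W=viewer.read_camera("wrist");S=viewer.read_camera("side");T=viewer.read_camera("top")
for n,c in(("before",d1),("now",W)):
  for s,cc in blobs(c["img"],(0,150,80),(6,255,255),(280,150,360,240),20)[1]: print(n,s,atz(c,cc,.136))
for n,a,b,r in(("side",d["side"],S,(290,30,460,230)),("top",d["top"],T,(270,30,390,215))):
  for c in(a,b):
    g=cv2.cvtColor(c["img"],cv2.COLOR_RGB2GRAY)[r[1]:r[3],r[0]:r[2]];m=(g>150).astype(np.uint8)
    k,l,s,cc=cv2.connectedComponentsWithStats(m);i=1+s[1:,4].argmax();print(n,"white",s[i],cc[i]+r[:2])
for n in("side","top"):
  a=S if n=="side" else T
  for nm,lo,hi in(("turq",(85,180,100),(92,255,255)),):
    for c in(d[n],a): print(n,nm,[(b[1]) for b in blobs(c["img"],lo,hi,(200,100,470,380),15)[1]])
```

```text
23.875 [ 0.42482903 -0.30629329  0.25091984] 0.047845140009842975 [-0.34159949 -1.24623638 -0.07749981]
before [21, 26, 24, 28, 340] [ 0.42942684 -0.30824837  0.136     ]
now [27, 26, 23, 29, 437] [ 0.42808424 -0.30800612  0.136     ]
side white [   0  130  129   70 5189] [344.58296396 196.68664483]
side white [   0  130  129   70 4787] [338.70545227 198.00752037]
top white [  17   76   86  101 7134] [329.40496215 157.91533502]
top white [  17   72   86  105 7080] [329.86878531 159.48403955]
side turq [[313.55, 297.63]]
side turq [[313.5, 297.67]]
top turq []
top turq []
```

Run:
```python
from h import *; from cell import viewer; import pickle
d=pickle.load(open("cams0.pkl","rb"))
def proj(c,p):
    T=np.linalg.inv(c["pose"]);K=np.array([[c["fx"],0,c["cx"]],[0,c["fy"],c["cy"]],[0,0,1]])
    return cv2.projectPoints(np.array([p],float),cv2.Rodrigues(T[:3,:3])[0],T[:3,3],K,np.array(c["dist"]))[0].ravel().round()
np.set_printoptions(linewidth=250,threshold=10000)
for n,r in(("side",(270,60,470,235)),("top",(260,40,400,215))):
    a=d[n]["img"].astype(int);b=viewer.read_camera(n)["img"]
    D=np.abs(b.astype(int)-a).sum(2)[r[1]:r[3],r[0]:r[2]]>90
    D=cv2.morphologyEx(D.astype(np.uint8),cv2.MORPH_OPEN,np.ones((3,3)));ys,xs=np.nonzero(D)
    print(n,"changed bbox",xs.min()+r[0],ys.min()+r[1],xs.max()+r[0],ys.max()+r[1],D.sum())
    for s in range(0,D.shape[0],6): print("".join(".#"[v] for v in D[s,::3]), "".join(" .:*#"[int(v)//52] for v in cv2.cvtColor(b,cv2.COLOR_RGB2GRAY)[s+r[1],r[0]:r[2]:3]))
    for q in(0,.6,1.0,1.25): print(q,"lid front",proj(d[n],(.77-.21*np.cos(q),-.027,.153+.21*np.sin(q))))
```

```text
side changed bbox 270 101 406 234 4439
................................................................... .....................::::::::::::::::::::::::::::::::::::::::::::::
................................................................... ........              :::::::::::::::::::::::::::::::::::::::::::::
...................................................................                         :::::::::::::::::::::::::::::::::::::::::::
...................................................................                          ::::::::::::::::::::::::::::::::::::::::::
...................................................................  .                         ::::::::::::::::::::::::::::::::::::::::
................................................................... .                            ::::::::::::::::::::::::::::::::::::::
...................................................................                               :::::::::::::::::::::::::::::::::::::
.................................#................................. . #######.:#######              * *::::::
[... 5442 characters left out ...]
############         
...............................................          :############################         
....................#######....................          *############################         
...............................................          *#####################:::####         
...............................................          *############################         
...............................................           ............................         
...............................................                               :::              
0 lid front [331. 187.]
0.6 lid front [331. 162.]
1.0 lid front [331. 130.]
1.25 lid front [330. 107.]
```

The lid's top edge is at side row 101, which is where a lid at 1.25 rad should be. The pin is home and the gripper is clear.

```bash
python3 -c "
from cell import env
print(env.sign_off())"
```

```text
the job is handed in; nothing more can be done
None
```

The job is handed in: the lid popped open at about 7 N on the catch, the pin is back in its stand, and the arm stands clear at about 24 s of the 69 s; the hand-in returned no verdict.

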